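# Unlock the tackle-jar carousel, bring the tall jar round and hold it

## Robot

A 6-joint arm with a two-finger parallel gripper is mounted at the origin on the work surface. World frame = base frame: x ahead of the robot, y to its left, z up, the work surface at z = 0. Lengths are in m, angles in rad, forces in N, time in s.
With the tool pointing down it reaches from about 0.4 to 0.825 m from the base axis. Payload 7 kg.
Tool frame: the origin (TCP) lies on the centre line of the jaws, within the pads' length; the fingertips stand 22 mm ahead of it and the grasp point (between the pads) lies 3 mm ahead of it; z points along the fingers, y is the line along which they close (so a half turn about z gives the same grasp; the last joint's range is limited). The gripper opens to 88 mm and grips with 3 to 60 N. Pads are 19 mm wide; open, the fingers measure 130 mm over their backs; the gripper's body (78 mm by 193 mm) begins 47 mm behind the grasp point.
Start: joints at [-0.833, 0.359, 0.012, 0, -1.224, -0.288], TCP at [0.293, -0.608, 0.249] pointing down, gripper open.
Joint ranges: [-3.07, 3.07], [-1.43, 2.12], [-1.02, 1.25], [-3.03, 1.67], [-3.05, -0], [-3.03, 3.03]. Speed limits (rad/s): [2.39, 2.39, 3.01, 3.14, 3.14, 3.14].

## Interface

Orientations are given as [roll, pitch, yaw] about the fixed x, y, z axes, in that order (R = Rz(yaw) Ry(pitch) Rx(roll)).
In Python, from station import monitor, viewer, order gives the robot as it stands. The module is installed in compiled form; this text tells all that it offers.
- The arm moves only by the tool servo_tool, never from a script. Its argument "targets" is a list of rows, each an object with "angular": the turn, a rotation vector about the tool's x, y, z in degrees, a list of three; "xyz": the shift along the tool's x, y, z in cm, a list of three; "claw": the finger opening in cm, from 0 to 8.76. A call has 1 to 20 rows; each row shifts and turns the commanded pose from where the row before left it, along the tool's axes as they then stand; what a row does not reach is not made up. A row lasts 1/10 s, in which the tool goes at most 50 mm and 8.59 degrees, less where a joint would pass 70% of its speed; a pose out of reach is approached as far as the arm can. A call is refused whole if a number of a shift passes 5 or a number of a turn 8.59, either way. A call with a gripper value outside its range is refused whole. The fingers move at their own pace and stop on an object; "force" is the grip in N (left out, the last holds). Time passes only in rows, so rows that do not move let the fingers close. It gives the time, the measured TCP pose, the force, the opening and the grip force at its end, in the units of the state.
- monitor.get_state(): the state, without advancing time (a new reading comes with each control period).
- viewer.grab_frame(name): name is "side" or "top"; returns a dict with "color" (384x512x3 uint8, blue, green, red), "fovy" (degrees; the focal length in pixels is half the picture's height over the tangent of half this angle, whatever the lens; pixels are square), "cx", "cy" (the principal point, pixels), "k1" (the pictures are not rectified: a ray, as slopes to the right and down, at radius r is drawn at 1 + k1 r^2 times it, then the intrinsics apply), "R" (3x3) and "t" (3): a world point X has camera coordinates R X + t. Camera axes: x right, y down, z forward; pixel columns grow to the right and rows downward; lengths in m; the calibration is good to about 2 mm. A picture is of the moment at which its call begins. There is no depth.
- order.job_done(): hands the job in; it is judged then, once.
The state is a dict: "t": time; "q": joint angles; "qd": joint speeds; "joint_efforts": joint torques, N m; "eef_pos": TCP position; "ee_rot": TCP orientation; "force": force on the tool from outside, world axes, zero at the start; "moment": the same for the moment, N m; "width": finger opening in m; "gripper_force": force on a finger pad.
Only numpy, scipy, OpenCV 4.12 (cv2) and the standard library are available. Lean on these libraries where they do the work, as an engineer would, in place of code of your own. Each camera call takes 0.05 s, during which the arm holds its last target. There are 200 camera calls.

## Task

Press the spring plunger in the middle of the jar carousel down to its stop, which unlocks the turntable, then gently turn the carousel until the one tall jar faces the white tile coaster, so that hub, tall jar and the middle of the coaster lie in one line. Finish with the gripper closed around the top of the tall jar and stay there, holding the turntable still: do not let go at the end. Leave the reel, cup, bobber, sinker, line spool and screwdriver on the bench where they lie.

Things in the scene. Friction and masses are not known exactly. Their poses are not given: they have to be found in the camera images.
- plunger (a joint): Release plunger on the carousel's axis, travel of its head in m: 0 is up (turntable locked), 0.012 is fully down on its stop (turntable free). A push straight down of about 4 N starts it and 6 N brings it to the stop; a friction collar then keeps it down. The lock lets go only in the last 3 mm.
- plunger_top (a point): Middle of the top face of the plunger's flat round aluminium head (40 mm across, 12 mm thick, on an 18 mm stem), on the carousel's axis; 130 mm above the bench when up, 118 mm when fully down. The 60 mm wide steel hub beneath it ends 95 mm above the bench.
- carousel (a joint): Turn of the turntable in rad, counter-clockwise from above positive, near 0 at the start, no end stops. Plunger up: locked, with 0.1 rad of springy play each way. Free: light rubbing (1.3 N at a jar), stays where left. A dark wooden disc 260 mm across, top 26 mm above the bench, upright axis through plunger_top.
- tall_jar (a point): The one tall jar, fixed on the turntable: white, aluminium lid, a straight cylinder 50 mm across, 26 to 141 mm above the bench. The point: its centre half-way up, 83.5 mm above the bench, 92 mm from the carousel's axis; z up, x straight out from the axis (the way it faces). Three like jars only 55 mm high (tops 81 mm above the bench) are fixed at 90, 180, 270 degrees round, same radius.
- coaster_mid (a point): Middle of the top face of the square white ceramic tile coaster, 100 x 100 x 8 mm, fixed flat on the bench beside the carousel, towards the robot's left (+y).
Not all that is in view belongs to the job. What is meant by the part that bears coaster_mid is not brown, and is the larger of those in its own colour.

How it is judged:
By the outcome, as a careful person would: the job done as asked, in the order asked, and still so for the second after the job is handed in, while the arm keeps its last pose, push and grip.
It also fails if it takes over 54 s, if anything falls off the work surface, if the arm or the gripper's body presses on something with over 40 N, if the wrist force passes 120 N, or if a joint passes its speed limit or range.

## Working session

There is one attempt and no reset: what is moved stays moved. The work goes in short steps, Python scripts to look and compute and a tool call to move; the robot and the scene stay as the last step left them, time stands still between calls to the robot, and variables do not carry over. Pictures are saved under pics/ and viewed, at most 10 in all, crops included, and the job is handed in when it is done.

Besides the shell and the picture viewer there is one more tool, called after "Call:" by a JSON object that holds its "api" and its "payload". servo_tool: Moves the arm, as the interface text tells. Its arguments: {"type":"object","properties":{"targets":{"type":"array"},"force":{"type":"number"}},"required":["targets"]}

```bash
mkdir -p pics
cat > h.py <<'E'
import numpy as np, cv2
from station import monitor, viewer, order
def K(f):
    fl=f["color"].shape[0]/2/np.tan(np.radians(f["fovy"])/2)
    return np.array([[fl,0,f["cx"]],[0,fl,f["cy"]],[0,0,1.]]), np.array([f["k1"],0,0,0,0.])
def ray(f,uv):
    k,d=K(f); p=cv2.undistortPoints(np.array([[uv]],float),k,d)[0,0]
    R=np.array(f["R"]);return -R.T@np.array(f["t"]), R.T@np.array([p[0],p[1],1])
def onz(f,uv,z):
    c,d=ray(f,uv); return c+d*(z-c[2])/d[2]
def proj(f,X):
    k,d=K(f); return cv2.projectPoints(np.array([X],float),cv2.Rodrigues(np.array(f["R"]))[0],np.array(f["t"],float),k,d)[0][0,0]
E
python3 - <<'E'
from h import *
import pickle
fs={n:viewer.grab_frame(n) for n in("side","top")}
pickle.dump(fs,open("f0.pkl","wb"))
for n,f in fs.items():
    cv2.imwrite(f"pics/{n}0.png",cv2.resize(f["color"],(768,576)))
    print(n,f["fovy"],f["k1"],ray(f,(256,192)))
print(monitor.get_state())
E
```

```text
side 50.90956725018035 0.024701794736666626 (array([0.30907042, 0.7241803 , 0.80828657]), array([ 0.25456201, -0.63028925, -0.73387863]))
top 51.33403884439029 -0.10348787817792475 (array([0.40155848, 0.16328267, 0.94549513]), array([ 0.14338938, -0.0341459 , -0.98907896]))
{'t': 0.1, 'q': array([-8.32863262e-01,  3.59314316e-01,  1.11354317e-02, -3.02638229e-04,
       -1.22406354e+00, -2.88115747e-01]), 'qd': array([ 1.06390082e-04, -1.17218094e-03,  1.60099463e-03,  4.05857704e-04,
       -8.95713694e-06,  5.03054588e-04]), 'joint_efforts': array([-2.50998710e-03, -5.84162593e+01,  2.93753850e+01,  7.01547951e+00,
        1.02282269e-02, -5.59702062e-05]), 'eef_pos': array([ 0.29330378, -0.60750123,  0.24771146]), 'ee_rot': array([ 3.14012532e+00, -1.38153456e-04, -2.69187828e+00]), 'force': array([ 0.39542292, -0.39431275, -0.33194   ]), 'moment': array([-0.04711125,  0.02970631, -0.00522593]), 'gripper_force': 0.0, 'width': 0.0876140314277048}
```

View pics/side0.png

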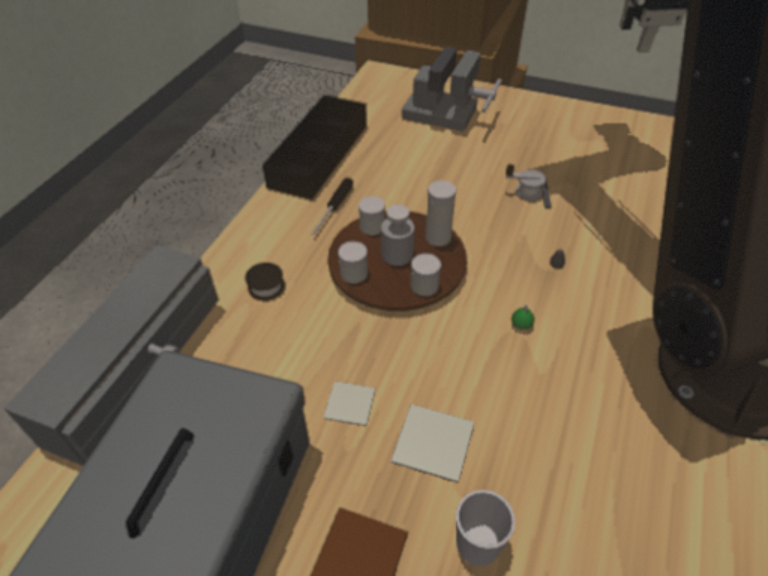

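View pics/top0.png

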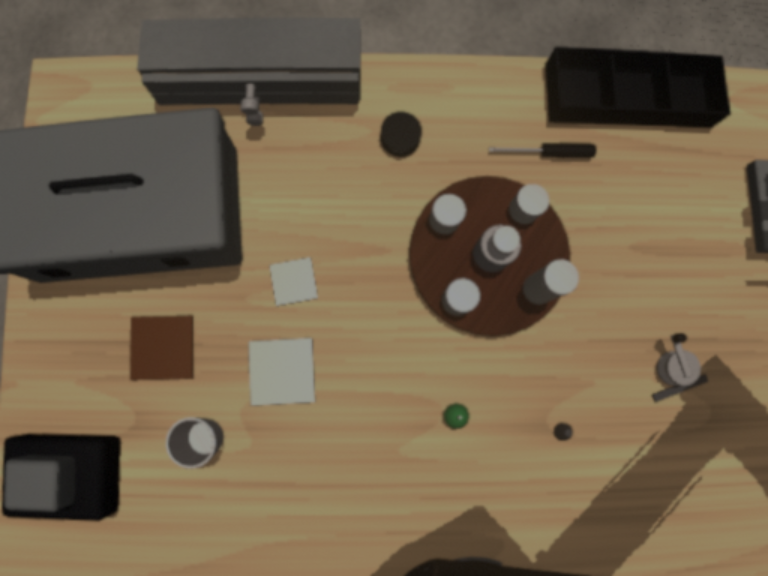

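The coaster candidates in the top view (768-wide pixels) are a small white tile at (293,281), a large white tile at (281,371) and a brown tile at (162,348). The large white one fits: it is not brown and is the larger of the two white tiles. The tall jar is at (561,277) and the plunger at (506,240). I'll measure these and confirm with one crop.

Run:
```python
from h import *
import pickle
fs=pickle.load(open("f0.pkl","rb")); f=fs["top"]; s=fs["side"]
im=f["color"]; hsv=cv2.cvtColor(im,cv2.COLOR_BGR2HSV)
def big(mask,box):
    x0,y0,x1,y1=box; m=np.zeros_like(mask); m[y0:y1,x0:x1]=mask[y0:y1,x0:x1]
    c=max(cv2.findContours(m,cv2.RETR_EXTERNAL,cv2.CHAIN_APPROX_NONE)[0],key=cv2.contourArea); return c
w=cv2.inRange(hsv,(0,0,120),(179,60,255))
vis=cv2.resize(im,None,fx=3,fy=3,interpolation=cv2.INTER_CUBIC)
def show(c): cv2.drawContours(vis,[c*3+1],-1,(0,0,255),1)
for name,b in(("big",(160,220,215,275)),("small",(175,165,215,208))):
    c=big(w,b); r=cv2.minAreaRect(c); show(c)
    P=np.array([onz(f,p,.008) for p in cv2.boxPoints(r)])
    print(name,r[0],P.mean(0).round(4),np.linalg.norm(np.diff(P,axis=0),axis=1).round(4))
# lids: bright blobs
for name,b,z in(("plunger",(322,145,352,175),.13),("tall",(358,168,392,202),.141),("s1",(280,125,315,160),.081),("s2",(335,118,370,150),.081),("s3",(292,180,325,212),.081)):
    x0,y0,x1,y1=b; g=im[...,1]; t=cv2.threshold(g[y0:y1,x0:x1].copy(),0,255,cv2.THRESH_OTSU)[0]
    c=big(cv2.inRange(hsv,(0,0,int(t)),(179,70,255)),b); show(c)
    (u,v),r=cv2.minEnclosingCircle(c)
    P=onz(f,(u,v),z); Q=onz(f,(u+r,v),z); print(name,(u,v),P.round(4),"diam",2*np.linalg.norm(P-Q), "side px",proj(s,P)*1.5)
d=cv2.inRange(hsv,(0,90,15),(15,255,110)); c=big(d,(265,110,390,230)); e=cv2.fitEllipse(cv2.convexHull(c)); print("disc",onz(f,e[0],.026),e)
cv2.imwrite("pics/crop1.png",vis[340:840,450:1220])
```

```text
big (187.14947509765625, 247.2886505126953) [0.4079 0.2918 0.008 ] [0.1012 0.1006 0.1   ]
small (195.13600158691406, 187.24801635742188) [0.5491 0.2753 0.008 ] [0.0676 0.0677 0.0669]
plunger (334.1103210449219, 162.0186309814453) [ 0.5837 -0.0301  0.13  ] diam 0.05814380336144714 side px [399.5261125 213.476447 ]
tall (374.058837890625, 184.05882263183594) [ 0.5348 -0.1104  0.141 ] diam 0.052186132376420245 side px [441.58552387 187.4115773 ]
s1 (299.0, 139.5) [0.646  0.0362 0.081 ] diam 0.051096776428689886 side px [352.10845861 250.08280011]
s2 (355.1000061035156, 132.5) [ 0.6636 -0.0929  0.081 ] diam 0.05223638710189581 side px [371.04041981 203.20237414]
s3 (308.4444580078125, 196.3333282470703) [0.5172 0.0182 0.081 ] diam 0.05189198852372691 side px [425.69329418 262.18727622]
disc [ 0.58570766 -0.03400936  0.026     ] ((325.7936096191406, 170.72604370117188), (106.32691955566406, 107.78839874267578), 148.18319702148438)
```

View pics/crop1.png

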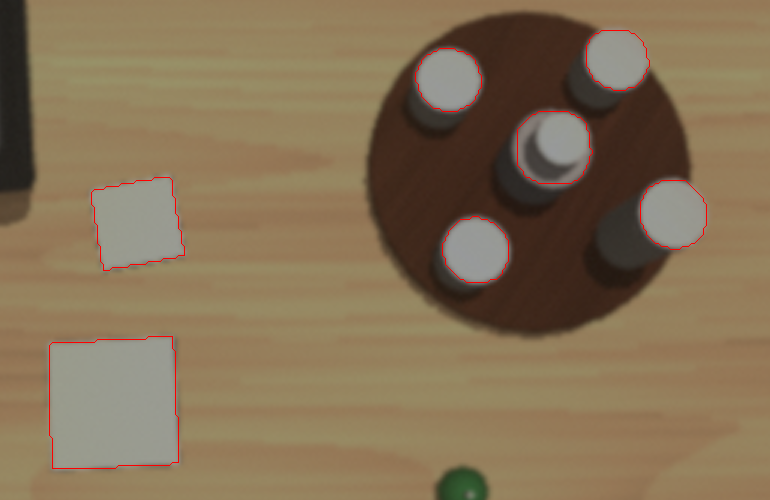

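Confirmed: the large white tile measures 100–101 mm and is the coaster, while the small one measures 67 mm. Midpoints of opposite jar lids put the axis at (0.590, -0.037), and the tall jar comes out 92 mm from it as it should. The jar bears -127.2° and the coaster 119°, so the turn is 114° clockwise. I'm moving above the plunger with the fingers closed.

Call:
{"api": "servo_tool", "payload": {"targets": [{"xyz":[-3.22,2.4,0],"angular":[0,0,0],"claw":0},{"xyz":[-3.22,2.4,0],"angular":[0,0,0],"claw":0},{"xyz":[-3.22,2.4,0],"angular":[0,0,0],"claw":0},{"xyz":[-3.22,2.4,0],"angular":[0,0,0],"claw":0},{"xyz":[-3.22,2.4,0],"angular":[0,0,0],"claw":0},{"xyz":[-3.22,2.4,0],"angular":[0,0,0],"claw":0},{"xyz":[-3.22,2.4,0],"angular":[0,0,0],"claw":0},{"xyz":[-3.22,2.4,0],"angular":[0,0,0],"claw":0},{"xyz":[-3.22,2.4,0],"angular":[0,0,0],"claw":0},{"xyz":[-3.22,2.4,0],"angular":[0,0,0],"claw":0},{"xyz":[-3.22,2.4,0],"angular":[0,0,0],"claw":0},{"xyz":[-3.22,2.4,0],"angular":[0,0,0],"claw":0},{"xyz":[-3.22,2.4,0],"angular":[0,0,0],"claw":0},{"xyz":[-3.22,2.4,0],"angular":[0,0,0],"claw":0},{"xyz":[-3.22,2.4,0],"angular":[0,0,0],"claw":0},{"xyz":[-3.22,2.4,0],"angular":[0,0,0],"claw":0},{"xyz":[0,0,0],"angular":[0,0,-6.75],"claw":0},{"xyz":[0,0,0],"angular":[0,0,-6.75],"claw":0},{"xyz":[0,0,0],"angular":[0,0,-6.75],"claw":0},{"xyz":[0,0,0],"angular":[0,0,-6.75],"claw":0}]}}

```text
t: 2.1
eef_pos: [0.5902, -0.0378, 0.248]
ee_rot: [3.141, -0.001, -2.215]
force: [-0.0, -0.5, 0.3]
width: 0.0006
gripper_force: 0.0
```

Call:
{"api": "servo_tool", "payload": {"targets": [{"xyz":[0,0,1.8],"angular":[0,0,0],"claw":0},{"xyz":[0,0,1.8],"angular":[0,0,0],"claw":0},{"xyz":[0,0,1.8],"angular":[0,0,0],"claw":0},{"xyz":[0,0,1.8],"angular":[0,0,0],"claw":0},{"xyz":[0,0,1.2],"angular":[0,0,0],"claw":0},{"xyz":[0,0,0.6],"angular":[0,0,0],"claw":0},{"xyz":[0,0,0.3],"angular":[0,0,0],"claw":0},{"xyz":[0,0,0.2],"angular":[0,0,0],"claw":0},{"xyz":[0,0,0.2],"angular":[0,0,0],"claw":0},{"xyz":[0,0,0.2],"angular":[0,0,0],"claw":0},{"xyz":[0,0,0.2],"angular":[0,0,0],"claw":0}]}}

```text
t: 3.2
eef_pos: [0.5909, -0.038, 0.1483]
ee_rot: [-3.141, 0.001, -2.22]
force: [-1.1, 0.3, 3.1]
width: 0.0007
gripper_force: 1.9
```

Run:
```python
from h import *
f=viewer.grab_frame("side");u,v=map(int,proj(f,(.59,-.037,.12)))
cv2.imwrite("pics/s1.png",cv2.resize(f["color"][v-90:v+70,u-90:u+90],None,fx=3,fy=3,interpolation=cv2.INTER_CUBIC))
```

```text
(no output)
```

View pics/s1.png

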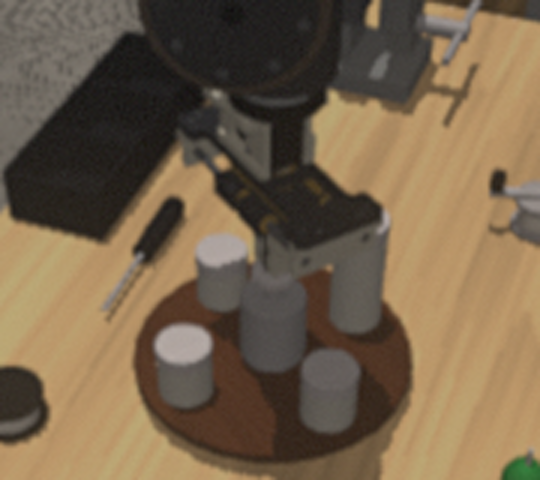

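The closed fingertips rest on the plunger head, at about (275,265) in the crop, with the gripper body above the tall jar. I'll press on to the stop.

Call:
{"api": "servo_tool", "payload": {"targets": [{"xyz":[0,0,0.2],"angular":[0,0,0],"claw":0},{"xyz":[0,0,0.2],"angular":[0,0,0],"claw":0},{"xyz":[0,0,0.2],"angular":[0,0,0],"claw":0},{"xyz":[0,0,0.1],"angular":[0,0,0],"claw":0},{"xyz":[0,0,0],"angular":[0,0,0],"claw":0}]}}

```text
t: 3.75
eef_pos: [0.5909, -0.038, 0.1405]
ee_rot: [-3.141, 0.001, -2.221]
force: [2.7, 0.4, 3.8]
width: 0.0005
gripper_force: 1.2
```

Call:
{"api": "servo_tool", "payload": {"targets": [{"xyz":[0,0,0.1],"angular":[0,0,0],"claw":0},{"xyz":[0,0,0.1],"angular":[0,0,0],"claw":0},{"xyz":[0,0,0],"angular":[0,0,0],"claw":0}]}}

```text
t: 4.05
eef_pos: [0.5909, -0.038, 0.1402]
ee_rot: [-3.14, 0.001, -2.22]
force: [-3.3, 1.2, 15.2]
width: 0.0006
gripper_force: 7.6
```

At the stop: the TCP is at 0.140 (head at 118 mm) with 15 N. Now I'll lift, open the gripper and move over the tall jar.

Call:
{"api": "servo_tool", "payload": {"targets": [{"xyz":[0,0,-0.5],"angular":[0,0,0],"claw":0},{"xyz":[0,0,-1.5],"angular":[0,0,0],"claw":0},{"xyz":[0,0,-2.5],"angular":[0,0,0],"claw":8.7},{"xyz":[0,0,-1.5],"angular":[0,0,0],"claw":8.7},{"xyz":[2.3,0,0],"angular":[0,0,0],"claw":8.7},{"xyz":[2.3,0,0],"angular":[0,0,0],"claw":8.7},{"xyz":[2.3,0.1,0],"angular":[0,0,0],"claw":8.7},{"xyz":[2.3,0,0],"angular":[0,0,0],"claw":8.7},{"xyz":[0,0,0],"angular":[0,0,0],"claw":8.7}]}}

```text
t: 4.95
eef_pos: [0.5307, -0.1133, 0.1978]
ee_rot: [3.14, -0.001, -2.223]
force: [-0.3, 0.2, 1.0]
width: 0.0509
gripper_force: 0.0
```

Run:
```python
from h import *
f=viewer.grab_frame("side");u,v=map(int,proj(f,(.57,-.07,.12)))
im=cv2.resize(f["color"][v-90:v+70,u-90:u+90],None,fx=3,fy=3,interpolation=cv2.INTER_CUBIC)
for X in ((.5348,-.1104,.141),(.59,-.037,.118),(.59,-.037,.13)):
    p=(proj(f,X)-[u-90,v-90])*3; cv2.drawMarker(im,tuple(map(int,p)),(0,0,255),0,8,1)
cv2.imwrite("pics/s2.png",im)
s=monitor.get_state();print(s["eef_pos"],s["ee_rot"],s["q"][5])
```

```text
[ 0.5318588  -0.11256543  0.19805137] [ 3.14044947e+00 -7.66249773e-04 -2.22309087e+00] -0.8039201374037109
```

View pics/s2.png

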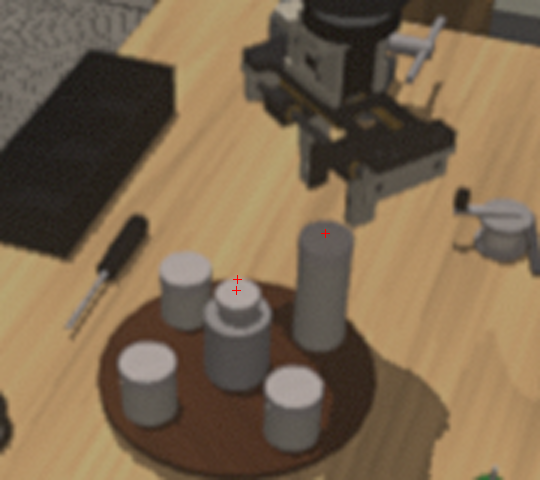

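The plunger head at (238,293) matches the fully-down mark, and the tall jar lid at (326,237) matches its mark. Joint 6 needs a check before the 114° turn.

Run:
```python
from h import *
s=monitor.get_state();print(np.degrees(s["q"]).round(1),np.degrees(s["ee_rot"]).round(1),s["eef_pos"],s["width"])
```

```text
[  8.7  10.6 -20.1  -0.  -59.5 -46.1] [ 179.9   -0.  -127.4] [ 0.5318588  -0.11256543  0.19805137] 0.054862073068646565
```

With the shoulder offset, joint 6 would end at -176°, past its limit of -173.6°. I'll make a half turn of the wrist first, which is the same grasp.

Call:
{"api": "servo_tool", "payload": {"targets": [{"xyz":[0,0,0],"angular":[0,0,-8.5],"claw":8.7},{"xyz":[0,0,0],"angular":[0,0,-8.5],"claw":8.7},{"xyz":[0,0,0],"angular":[0,0,-8.5],"claw":8.7},{"xyz":[0,0,0],"angular":[0,0,-8.5],"claw":8.7},{"xyz":[0,0,0],"angular":[0,0,-8.5],"claw":8.7},{"xyz":[0,0,0],"angular":[0,0,-8.5],"claw":8.7},{"xyz":[0,0,0],"angular":[0,0,-8.5],"claw":8.7},{"xyz":[0,0,0],"angular":[0,0,-8.5],"claw":8.7},{"xyz":[0,0,0],"angular":[0,0,-8.5],"claw":8.7},{"xyz":[0,0,0],"angular":[0,0,-8.5],"claw":8.7},{"xyz":[0,0,0],"angular":[0,0,-8.5],"claw":8.7},{"xyz":[0,0,0],"angular":[0,0,-8.5],"claw":8.7},{"xyz":[0,0,0],"angular":[0,0,-8.5],"claw":8.7},{"xyz":[0,0,0],"angular":[0,0,-8.5],"claw":8.7},{"xyz":[0,0,0],"angular":[0,0,-8.5],"claw":8.7},{"xyz":[0,0,0],"angular":[0,0,-8.5],"claw":8.7},{"xyz":[0,0,0],"angular":[0,0,-8.5],"claw":8.7},{"xyz":[0,0,0],"angular":[0,0,-8.5],"claw":8.7},{"xyz":[0,0,0],"angular":[0,0,-8.5],"claw":8.7},{"xyz":[0,0,0],"angular":[0,0,-8.5],"claw":8.7}]}}

```text
t: 7.0
eef_pos: [0.5335, -0.1109, 0.198]
ee_rot: [-3.141, 0.001, 0.752]
force: [0.5, -0.3, -0.8]
width: 0.087
gripper_force: 0.0
```

Call:
{"api": "servo_tool", "payload": {"targets": [{"xyz":[0,0,0],"angular":[0,0,-5],"claw":8.7},{"xyz":[0,0,0],"angular":[0,0,-5],"claw":8.7},{"xyz":[0,0,0],"angular":[0,0,0],"claw":8.7}]}}

```text
t: 7.3
eef_pos: [0.5335, -0.1109, 0.1981]
ee_rot: [-3.141, 0.001, 0.922]
force: [-0.3, 0.1, -0.4]
width: 0.087
gripper_force: 0.0
```

Call:
{"api": "servo_tool", "payload": {"targets": [{"xyz":[0.1,0,1.5],"angular":[0,0,0],"claw":8.7},{"xyz":[0,0,1.5],"angular":[0,0,0],"claw":8.7},{"xyz":[0,0,1.5],"angular":[0,0,0],"claw":8.7},{"xyz":[0,0,1.3],"angular":[0,0,0],"claw":8.7},{"xyz":[0,0,1.0],"angular":[0,0,0],"claw":8.7},{"xyz":[0,0,0],"angular":[0,0,0],"claw":6},{"xyz":[0,0,0],"angular":[0,0,0],"claw":5.2},{"xyz":[0,0,0],"angular":[0,0,0],"claw":4.5},{"xyz":[0,0,0],"angular":[0,0,0],"claw":4.5},{"xyz":[0,0,0],"angular":[0,0,0],"claw":4.5},{"xyz":[0,0,0],"angular":[0,0,0],"claw":4.5}], "force": 10}}

```text
t: 8.4
eef_pos: [0.5349, -0.1099, 0.131]
ee_rot: [3.141, -0.0, 0.921]
force: [-0.1, 0.3, 1.5]
width: 0.0496
gripper_force: 10.0
```

Gripped: width 49.6 mm at 10 N. I'll start the arc and watch the side force.

Call:
{"api": "servo_tool", "payload": {"targets": [{"xyz":[0.006,-0.24,0],"angular":[0,0,1.5],"claw":4.5},{"xyz":[0.013,-0.48,0],"angular":[0,0,3],"claw":4.5},{"xyz":[0.013,-0.48,0],"angular":[0,0,3],"claw":4.5},{"xyz":[0.013,-0.48,0],"angular":[0,0,3],"claw":4.5},{"xyz":[0.013,-0.48,0],"angular":[0,0,3],"claw":4.5},{"xyz":[0.013,-0.48,0],"angular":[0,0,3],"claw":4.5}]}}

```text
t: 9.0
eef_pos: [0.5163, -0.0909, 0.131]
ee_rot: [3.141, -0.001, 0.63]
force: [1.4, 0.5, 1.5]
width: 0.05
gripper_force: 10.0
```

Call:
{"api": "servo_tool", "payload": {"targets": [{"xyz":[0.013,-0.48,0],"angular":[0,0,3],"claw":4.5},{"xyz":[0.013,-0.48,0],"angular":[0,0,3],"claw":4.5},{"xyz":[0.013,-0.48,0],"angular":[0,0,3],"claw":4.5},{"xyz":[0.013,-0.48,0],"angular":[0,0,3],"claw":4.5},{"xyz":[0.013,-0.48,0],"angular":[0,0,3],"claw":4.5},{"xyz":[0.013,-0.48,0],"angular":[0,0,3],"claw":4.5},{"xyz":[0.013,-0.48,0],"angular":[0,0,3],"claw":4.5},{"xyz":[0.013,-0.48,0],"angular":[0,0,3],"claw":4.5},{"xyz":[0.013,-0.48,0],"angular":[0,0,3],"claw":4.5},{"xyz":[0.013,-0.48,0],"angular":[0,0,3],"claw":4.5},{"xyz":[0.013,-0.48,0],"angular":[0,0,3],"claw":4.5},{"xyz":[0.013,-0.48,0],"angular":[0,0,3],"claw":4.5},{"xyz":[0.013,-0.48,0],"angular":[0,0,3],"claw":4.5},{"xyz":[0.013,-0.48,0],"angular":[0,0,3],"claw":4.5},{"xyz":[0.013,-0.48,0],"angular":[0,0,3],"claw":4.5}]}}

```text
t: 10.5
eef_pos: [0.4998, -0.0223, 0.131]
ee_rot: [-3.141, -0.001, -0.155]
force: [0.2, 2.3, 2.0]
width: 0.0498
gripper_force: 10.0
```

Call:
{"api": "servo_tool", "payload": {"targets": [{"xyz":[0.013,-0.48,0],"angular":[0,0,3],"claw":4.5},{"xyz":[0.013,-0.48,0],"angular":[0,0,3],"claw":4.5},{"xyz":[0.013,-0.48,0],"angular":[0,0,3],"claw":4.5},{"xyz":[0.013,-0.48,0],"angular":[0,0,3],"claw":4.5},{"xyz":[0.013,-0.48,0],"angular":[0,0,3],"claw":4.5},{"xyz":[0.013,-0.48,0],"angular":[0,0,3],"claw":4.5},{"xyz":[0.013,-0.48,0],"angular":[0,0,3],"claw":4.5},{"xyz":[0.013,-0.48,0],"angular":[0,0,3],"claw":4.5},{"xyz":[0.013,-0.48,0],"angular":[0,0,3],"claw":4.5},{"xyz":[0.013,-0.48,0],"angular":[0,0,3],"claw":4.5},{"xyz":[0.013,-0.48,0],"angular":[0,0,3],"claw":4.5},{"xyz":[0.013,-0.48,0],"angular":[0,0,3],"claw":4.5},{"xyz":[0.013,-0.48,0],"angular":[0,0,3],"claw":4.5},{"xyz":[0.013,-0.48,0],"angular":[0,0,3],"claw":4.5},{"xyz":[0.013,-0.48,0],"angular":[0,0,3],"claw":4.5},{"xyz":[0.006,-0.24,0],"angular":[0,0,1.5],"claw":4.5},{"xyz":[0,0,0],"angular":[0,0,0],"claw":4.5},{"xyz":[0,0,0],"angular":[0,0,0],"claw":4.5}]}}

```text
t: 12.3
eef_pos: [0.5384, 0.0392, 0.131]
ee_rot: [-3.14, 0.0, -0.963]
force: [0.4, 5.6, 3.9]
width: 0.0498
gripper_force: 10.0
```

Run:
```python
from h import *
import pickle
fs={n:viewer.grab_frame(n) for n in("side","top")}
pickle.dump(fs,open("f1.pkl","wb"))
f=fs["side"]
ims=[]
for n in fs:
    g=fs[n]; im=cv2.resize(g["color"],None,fx=1.5,fy=1.5)
    for X in ((.59,-.037,.118),(.4079,.2918,.008),(.59+.092*np.cos(np.radians(119)),-.037+.092*np.sin(np.radians(119)),.026)):
        cv2.drawMarker(im,tuple(map(int,proj(g,X)*1.5)),(0,0,255),0,8,1)
    ims.append(im)
cv2.imwrite("pics/s3.png",ims[0]);cv2.imwrite("pics/t3.png",ims[1])
s=monitor.get_state();p=s["eef_pos"];print(p,np.degrees(s["ee_rot"]),np.degrees(np.arctan2(p[1]+.037,p[0]-.59)),np.hypot(p[1]+.037,p[0]-.59))
```

```text
[0.5383789  0.03915136 0.1310005 ] [-1.79890537e+02  4.88979094e-03 -5.51598305e+01] 124.13235962141836 0.09199873893012743
```

View pics/s3.png

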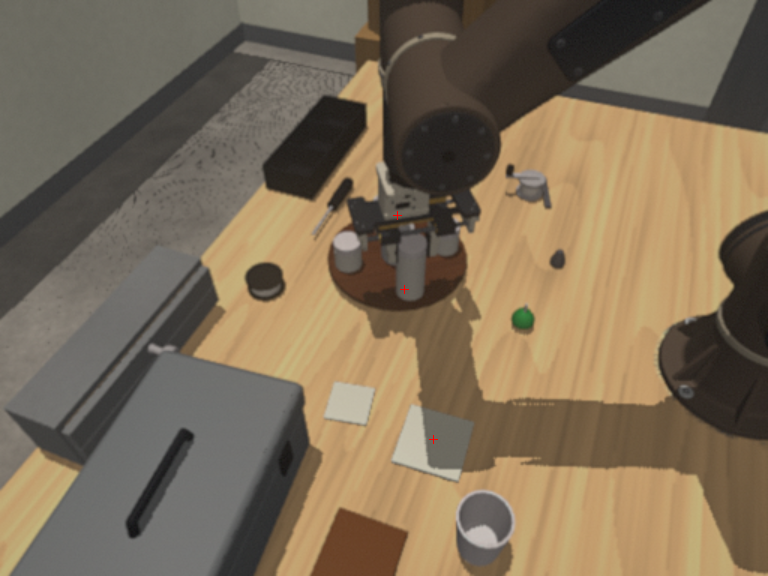

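View pics/t3.png

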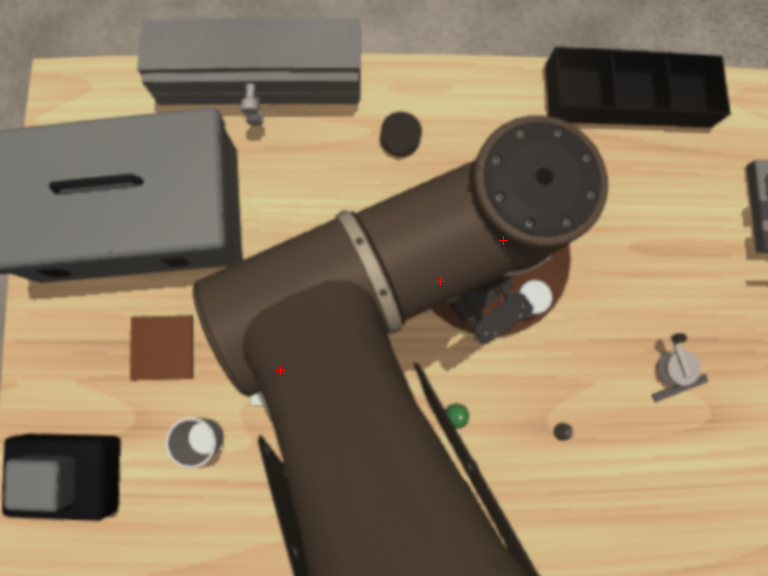

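Turned 108°: the gripper holds the tall jar at side-view pixel (411,265), about 5° short of the coaster line. The bench items are where they were. I'll do the last 5°.

Call:
{"api": "servo_tool", "payload": {"targets": [{"xyz":[0,-0.27,0],"angular":[0,0,1.8],"claw":4.5},{"xyz":[0,-0.27,0],"angular":[0,0,1.8],"claw":4.5},{"xyz":[0,-0.27,0],"angular":[0,0,1.8],"claw":4.5},{"xyz":[0,0,0],"angular":[0,0,0],"claw":4.5},{"xyz":[0,0,0],"angular":[0,0,0],"claw":4.5}]}}

```text
t: 12.9
eef_pos: [0.5453, 0.0434, 0.131]
ee_rot: [-3.14, 0.0, -1.057]
force: [1.7, 5.7, 3.5]
width: 0.0498
gripper_force: 10.0
```

Run:
```python
from h import *
import pickle
g0=pickle.load(open("f0.pkl","rb"))["side"]; f=viewer.grab_frame("side")
s=monitor.get_state();p=s["eef_pos"];print(p,np.degrees(s["ee_rot"]),np.degrees(np.arctan2(p[1]+.037,p[0]-.59)),np.hypot(p[1]+.037,p[0]-.59))
# coaster from side view as check
w=cv2.inRange(cv2.cvtColor(g0["color"],cv2.COLOR_BGR2HSV),(0,0,110),(179,70,255)); m=np.zeros_like(w); m[262:325,255:320]=w[262:325,255:320]
c=max(cv2.findContours(m,0,2)[0],key=cv2.contourArea); P=np.array([onz(g0,q,.008) for q in cv2.approxPolyDP(cv2.convexHull(c),5,True)[:,0].astype(float)]); print("coaster side",P.round(4).tolist(),P.mean(0))
u,v=map(int,proj(f,(.57,.0,.07))); im=cv2.resize(f["color"][v-50:v+50,u-65:u+65],None,fx=5,fy=5,interpolation=cv2.INTER_CUBIC)
# expected jar outline at 119 deg: base circle and sides
J=np.array([.59,-.037,0])+.092*np.array([np.cos(np.radians(119)),np.sin(np.radians(119)),0])
for z in(.026,.1):
  for a in np.arange(0,360,15):
    q=(proj(f,J+[.025*np.cos(np.radians(a)),.025*np.sin(np.radians(a)),z])-[u-65,v-50])*5; cv2.circle(im,tuple(map(int,q)),1,(0,0,255),-1)
cv2.imwrite("pics/s4.png",im)
```

```text
[0.54529959 0.04339349 0.13100535] [-1.79889341e+02  1.29696994e-03 -6.05600439e+01] 119.07494516784921 0.09198499522159471
coaster side [[0.4581, 0.2492, 0.008], [0.3624, 0.2425, 0.008], [0.3562, 0.3397, 0.008], [0.4527, 0.346, 0.008]] [0.40736565 0.29436558 0.008     ]
```

View pics/s4.png

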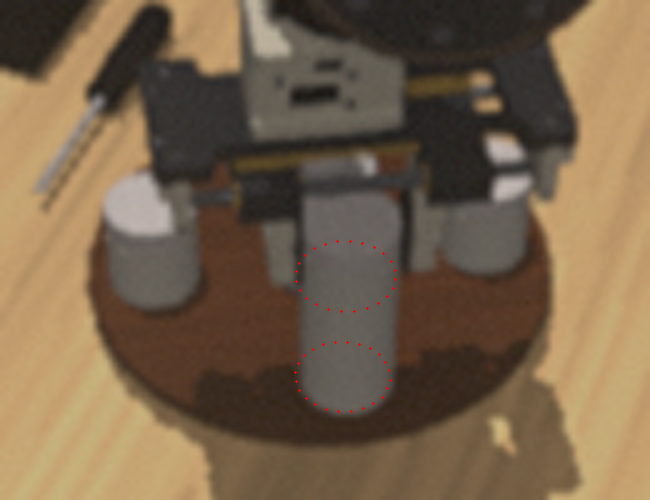

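The jar outline at crop (347,310) matches the predicted one to about 2 mm. The TCP bearing is 119.07°, against 118.9–119.0° for the coaster. The grip holds at 10 N, so I'm handing in.

```bash
python3 -c "
from station import order
print(order.job_done())"
```

```text
the job is handed in; nothing more can be done
None
```

The job is handed in: the plunger is down on its stop, the tall jar is in line with the hub and the white coaster to within about half a degree, and the gripper is still closed around its top at 10 N (12.9 s of the 54 s used).

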